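# Load the vial rack and lock the focusing carriage at its mark

## Task

Set up the vials for photographing: stand the white-capped vial in the rack pocket marked with one dot, then the black-capped vial in the pocket with two dots. Then, with its orange cam lever still open, draw the microscope carriage up its sloping rail until the blue pointer lines up with the red mark, hold it there a moment (it slides back down if let go) and squeeze the lever fully shut against the grip block, so that the carriage is locked on the mark. Finish still holding the carriage, pinching lever and block together; leave the red mark, the forceps, the ventilated box and the pin bowl where they are.

Things in the scene. Friction and masses are not known exactly. Their poses are not given: they have to be found in the camera images.
- vial_white: glass specimen vial with a WHITE screw cap, standing loose on the bench right of the glass tray; 16 mm diameter, 51 mm tall, about 15 g. Origin: centre of its underside; z up the vial.
- vial_black: same vial with a BLACK screw cap, 16 x 51 mm, standing loose on the bench. Origin: centre of its underside; z up the vial.
- pocket_1 (a point): centre of the FLOOR of the one-dot pocket of the fixed blue rack (block 52 x 140 x 24 mm). Pockets are round, 19 mm wide, 16 mm deep (mouth 16 mm above this point), three in a row 44 mm apart along the rack's y, with 1, 2 or 3 white dots on the block's top beside each. Frame = rack's: z up, +x towards the carriage stand.
- pocket_2 (a point): centre of the floor of the two-dot (middle) pocket; same frame. The three-dot pocket, 44 mm farther on, stays empty.
- carriage_travel (a joint): travel (m) of the microscope carriage, 0 = lower stop, 0.135 = top. Its fixed rail slopes 20 degrees and rises away from the rack. The carriage (0.4 kg) carries a grey pocket microscope, 32 x 80 mm, on its lower end; with the lever open it slides down by its weight (about 1.4 N) unless held; with the lever shut the cam brakes it (over 20 N).
- lever_opening (a joint): opening (rad) of the orange cam lever: 0 = shut, flat along the grip block; at most 0.36 = open. It starts open and stays where it is left. Shutting it takes about 6 N at its tip; released, it stays shut.
- squeeze_point (a point): carriage point midway between the faces to pinch when the lever is shut: block's at y = -14 mm, lever's at y = +14 mm. x uphill along the rail, y level across it to the lever side, z square to it. Faces run from x = -35 to +10 mm, 10 mm up and down. Open lever's tip: y = +32 mm. Rail top 22 mm below. Free for fingers from above on both sides, downhill of the finger bar.
- finger_bar (a point): middle of the steel finger bar's axis, 17 mm uphill of squeeze_point; same frame. Bar along y, 11 mm diameter, 101 mm long, on the carriage. Fingers that straddle block and open lever just below (downhill of) the bar push it uphill with their sides: a 22 mm wide finger centred on squeeze_point just touches it.
- carriage: the carriage with its fixed grey grip block, 72 x 20 x 30 mm, and finger bar; x uphill along the rail, y across to the lever side, z square to the rail. Origin: on the rail's top line under the pointer, 35 mm downhill of and 22 mm below squeeze_point.
- cam_lever: the orange lever, 52 x 7 x 22 mm, hinged at its downhill end by a pin square to the rail. Origin on the pin, 12 mm downhill and 10.5 mm to +y of carriage's origin; x along the lever to its tip at 54 mm.
- pointer_tip (a point): top of the blue pointer that sticks out of the carriage's lever side; x uphill along the rail. It moves with the carriage. On the mark when it is level with mark_tip along x.
- mark_tip (a point): top of the red mark, a clip with a 4 mm wide red finger held by friction on the rail's lever side, 55 to 110 mm uphill of the pointer at the start; x uphill along the rail. It must stay where it is.
- forceps: steel forceps lying on the bench near the robot, 16 x 113 x 10 mm; bystander. Origin: centre of its underside.
- vent_box: small cream plastic box with a gauze lid, 38 mm cube, behind the glass tray; bystander. Origin: centre of its underside.
- pin_bowl: glass bowl of black insect pins, 107 mm across, 66 mm tall, behind the stand; bystander. Origin: centre of its underside.

How it is judged:
By the outcome, as a careful person would: the job done as asked, in the order asked, and still so for the second after the job is handed in, while the arm keeps its last pose, push and grip.
It also fails if it takes over 54 s, if anything falls off the work surface, if the arm or the gripper's body presses on something with over 40 N, if the wrist force passes 120 N, or if a joint passes its speed limit or range.

## Robot

A 6-joint arm with a two-finger parallel gripper is mounted at the origin on a cart in front of the work surface, level with it; the furniture and walls round the work are solid. World frame = base frame: x ahead of the robot, y to its left, z up, the work surface at z = 0. Lengths are in m, angles in degrees, forces in N, time in s.
With the tool pointing down it reaches from about 0.375 to 0.9 m from the base axis. Payload 3.1 kg.
Tool frame: the origin (TCP) lies midway between the tips of the shut fingers; the grasp point (between the pads) lies 19 mm behind it; z points along the fingers, y is the line along which they close (so a half turn about z gives the same grasp; the last joint's range is limited). The gripper opens to 87 mm and grips with 3 to 60 N. Pads are 19 mm wide; open, the fingers measure 117 mm over their backs; the gripper's body (75 mm by 190 mm) begins 51 mm behind the grasp point.
Start: joints at [57.382, 30.224, 82.088, -0, 67.689, -10.227], TCP at [0.238, 0.578, 0.223] pointing down, gripper open.
Joint ranges: [-176.69, 176.69], [-43.24, 126.21], [12.49, 139.97], [-82, 262], [0, 151.66], [-163.58, 163.58]. Speed limits (degrees/s): [159.86, 159.86, 180, 180, 180, 180].

## Interface

Orientations are given as a 3x3 rotation matrix whose columns are the frame's x, y, z axes.
In Python, from rig import read_state, optics, bot gives the robot as it stands. The module is installed in compiled form; this text tells all that it offers.
- The arm moves only by the tool send_rows, never from a script. Its argument "commands" is a list of rows, each a list of 7 numbers: the turn, a rotation vector about the tool's x, y, z in units of 5 degrees (1.0 is 5 degrees), then the shift along the tool's x, y, z in units of 30 mm (1.0 is 30 mm), then the opening, from 0 (shut) to 1 (fully open). In form: [[rx, ry, rz, tx, ty, tz, gripper], ...]. A call has 1 to 20 rows; each row is the pose to reach, as a shift and turn from the pose commanded when the call began, along the tool's axes at that moment; what a row does not reach only later rows make up. A row lasts 1/12 s, in which the tool goes at most 41.7 mm and 7.16 degrees, less where a joint would pass 70% of its speed; a pose out of reach is approached as far as the arm can. A call with a gripper value outside its range is refused whole. The fingers move at their own pace and stop on an object; the grip force is fixed at half the most. Time passes only in rows, so rows that repeat a pose let the fingers close. It gives the time, the measured TCP pose, the force, the opening and the grip force at its end, in the units of the state.
- read_state(): the state, without advancing time (a new reading comes with each control period).
- optics.capture(name): name is "side" or "top"; returns a dict with "image" (384x512x3 uint8, blue, green, red), "intrinsics" (3x3 intrinsics, pixels), "extrinsics" (4x4, takes a point from world to camera coordinates). Camera axes: x right, y down, z forward; pixel columns grow to the right and rows downward; lengths in m; the calibration is good to about 2 mm. A picture is of the moment at which its call begins. There is no depth.
- bot.hand_in(): hands the job in; it is judged then, once.
The state is a dict: "time_s": time; "joint_positions": joint angles; "qvel": joint speeds; "tau": joint torques, N m; "position": TCP position; "tcp_rot": TCP orientation; "force": force on the tool from outside, world axes, zero at the start; "moment": the same for the moment, N m; "opening": opening from 0.0 (shut) to 1.0 (fully open); "grasp_force": force on a finger pad.
Only numpy, scipy, OpenCV 4.12 (cv2) and the standard library are available. Lean on these libraries where they do the work, as an engineer would, in place of code of your own. Each camera call takes 0.05 s, during which the arm holds its last target. There are 200 camera calls.

## Working session

There is one attempt and no reset: what is moved stays moved. The work goes in short steps, Python scripts to look and compute and a tool call to move; the robot and the scene stay as the last step left them, time stands still between calls to the robot, and variables do not carry over. Pictures are saved under pics/ and viewed, at most 10 in all, crops included, and the job is handed in when it is done.

Besides the shell and the picture viewer there is one more tool, called after "Request:" as name(argument=value, ...), one argument or row to a line, values as JSON. send_rows: Moves the arm, as the interface text tells. Its arguments: {"type":"object","properties":{"commands":{"type":"array","items":{"type":"array","items":{"type":"number"}}}},"required":["commands"]}

```bash
mkdir -p pics; python3 - <<'E'
from rig import read_state, optics
import cv2, json, numpy as np
s=read_state();print(s['position'],np.round(s['tcp_rot'],3).tolist(),s['opening'],s['time_s'])
for n in ('side','top'):
    c=optics.capture(n);cv2.imwrite(f'pics/{n}0.png',c['image'])
    np.savez(f'{n}.npz',K=c['intrinsics'],E=c['extrinsics'])
    cv2.imwrite(f'pics/{n}0big.png',cv2.resize(c['image'],(800,600),interpolation=cv2.INTER_CUBIC))
    print(n,np.round(c['intrinsics'],1).tolist(),np.round(c['extrinsics'],3).tolist())
E
```

```text
[0.23765979 0.57724911 0.22158087] [[-0.925, 0.381, -0.001], [0.381, 0.925, -0.002], [0.0, -0.002, -1.0]] 1.0002482025124053 0.0
side [[447.1, 0.0, 257.4], [0.0, 447.1, 202.9], [0.0, 0.0, 1.0]] [[0.976, -0.217, 0.004, -0.563], [-0.141, -0.647, -0.75, 0.092], [0.166, 0.731, -0.662, 1.031], [0.0, 0.0, 0.0, 1.0]]
top [[480.1, 0.0, 261.0], [0.0, 480.1, 188.7], [0.0, 0.0, 1.0]] [[0.032, -0.999, 0.001, -0.13], [-0.976, -0.032, -0.216, 0.584], [0.216, 0.006, -0.976, 1.069], [0.0, 0.0, 0.0, 1.0]]
```

View pics/side0big.png

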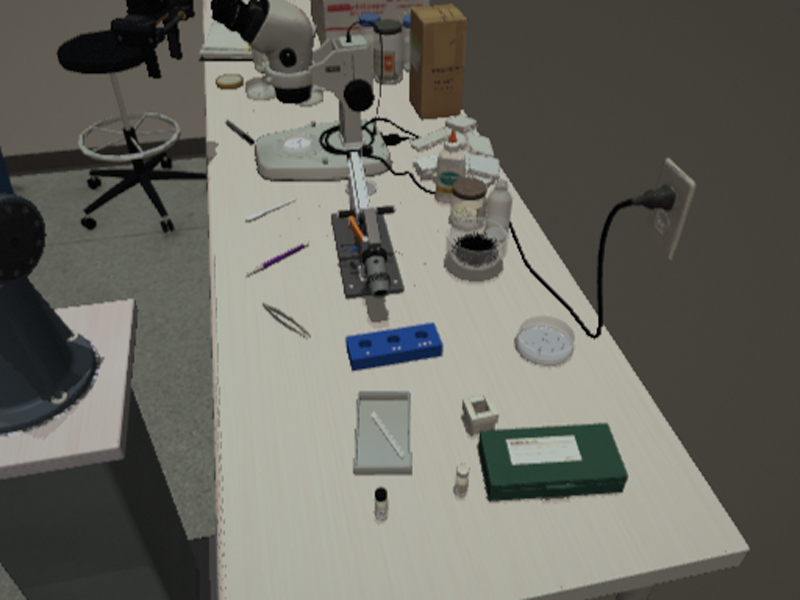

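View pics/top0big.png

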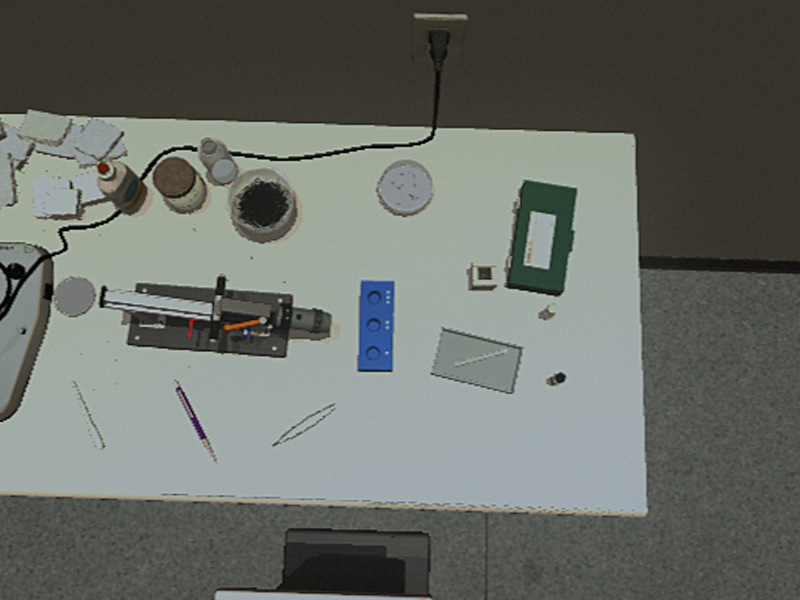

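The side view shows the white vial at (461,480), the black vial at (381,503), the rack around (394,345) and the lever at (357,230). The top view shows the vials at (547,312) and (558,379), the rack at (376,325), the lever at (245,325) and the red mark at (192,328). Next I'll enlarge these areas.

```bash
python3 - <<'E'
import cv2, numpy as np
def comp(src,items,out):
    im=cv2.imread(src);C=np.zeros((600,800,3),np.uint8)
    for (x,y,w,h,s,ox,oy) in items:
        c=cv2.resize(im[y:y+h,x:x+w],None,fx=s,fy=s,interpolation=cv2.INTER_CUBIC)
        for k in range(0,w,10): cv2.putText(c,str(x+k),(k*s,8),0,.3,(0,255,255),1); c[:4,k*s]=(0,255,255)
        for k in range(0,h,10): cv2.putText(c,str(y+k),(0,k*s+4),0,.3,(0,255,255),1)
        h2,w2=c.shape[:2];C[oy:oy+h2,ox:ox+w2]=c[:600-oy,:800-ox]
    cv2.imwrite(out,C)
comp('pics/top0.png',[(60,168,158,62,5,0,0),(225,175,32,66,4,0,320),(335,190,36,62,4,150,320),(115,180,70,55,7,310,320-105+10)][:3]+[(110,195,65,38,7,320,320)],'pics/topc.png')
comp('pics/side0.png',[(205,90,60,120,5,0,0),(218,200,70,40,6,320,0),(230,290,75,55,6,320,260)],'pics/sidec.png')
for n in('side','top'):
    d=np.load(n+'.npz');E=d['E'];print(n,-E[:3,:3].T@E[:3,3])
E
```

```text
side [ 0.39118663 -0.81698651  0.7534692 ]
top [ 0.34419542 -0.11774934  1.16990407]
```

View pics/topc.png

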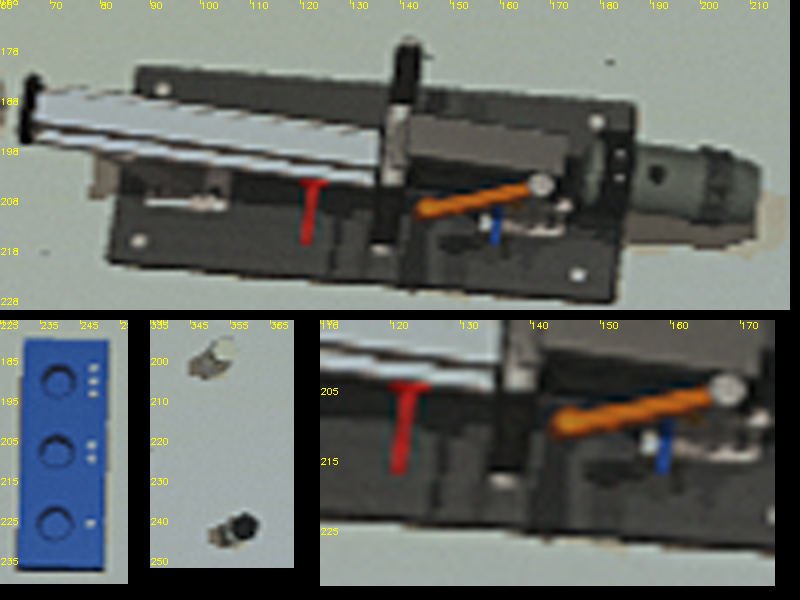

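View pics/sidec.png

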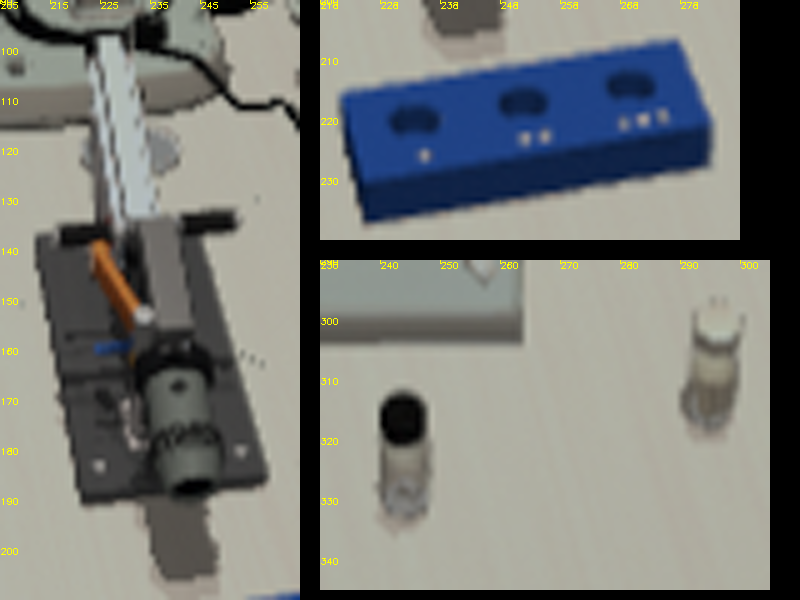

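```bash
cat > h.py <<'E'
import numpy as np, cv2
from scipy.optimize import least_squares
from scipy.spatial.transform import Rotation as R
C={n:(np.load(n+'.npz')['K'],np.load(n+'.npz')['E']) for n in('side','top')}
def proj(n,p):
    K,E=C[n];q=K@(E[:3,:3]@np.asarray(p,float)+E[:3,3]);return q[:2]/q[2]
def tri(s,t):
    r=least_squares(lambda p:np.r_[proj('side',p)-s,proj('top',p)-t],[.5,0,.03]);return r.x,r.fun
def onz(n,px,z):
    return least_squares(lambda p:proj(n,[p[0],p[1],z])-px,[.5,0]).x
def row(s,p,Rt):
    """row numbers from state s to world TCP p, rotation Rt"""
    R0=np.array(s['tcp_rot']);return np.round(np.r_[R.from_matrix(R0.T@Rt).as_rotvec(degrees=True)/5,R0.T@(np.array(p)-s['position'])/.03],3)
E
python3 - <<'E'
from h import *
np.set_printoptions(precision=4,suppress=True)
P=dict(white=((296.2,299.5),(353.5,197),.051),black=((244,314.5),(358.75,241.75),.051),
p1=((233.7,220.2),(239.25,226),.024),p2=((252.2,217),(239.25,208.25),.024),p3=((269.8,214.3),(239.5,190.5),.024),
barfar=((252.2,134.2),(142.2,176.4),.1),barnear=((217,137.2),(136.2,217.6),.1),
point=((224,160),(159,216.4),.06),scope_end=((243,187),(211,206),.05),hinge=((233.5,152.8),(167.8,205),.08),levertip=((224.6,138.5),(144.5,209.6),.1))
for k,(s,t,z) in P.items():
    p,f=tri(s,t);print(k,p,'res',f,'side@z',onz('side',s,z),'top@z',onz('top',t,z))
# plate/box points on top view (big px*.64)
for n,px,z in [('boxcorner',(508*.64,290*.64),.04),('boxcorner2',(563*.64,295*.64),.04),('tray',(521*.64,345*.64),.02),('plateTL',(87.6,181.5),.01),('plateTR',(187,188.5),.01),('plateBL',(82,220),.01),('plateBR',(183,228),.01)]: print(n,onz('top',px,z))
E
```

```text
white [ 0.5778 -0.3307  0.0543] res [-0.1433  0.0383  0.0176 -0.1843] side@z [ 0.579  -0.3284] top@z [ 0.578  -0.3313]
black [ 0.4736 -0.3421  0.0538] res [-0.6317  0.1464  0.0282 -0.8165] side@z [ 0.4751 -0.3401] top@z [ 0.472  -0.3425]
p1 [ 0.5044 -0.0615  0.0261] res [-0.4421  0.1059  0.0222 -0.4621] side@z [ 0.5058 -0.0592] top@z [ 0.5036 -0.0614]
p2 [ 0.5485 -0.0597  0.0256] res [-0.769   0.194   0.0562 -0.8058] side@z [ 0.5508 -0.0577] top@z [ 0.5468 -0.0595]
p3 [ 0.5923 -0.0584  0.0247] res [-0.6066  0.1605  0.0578 -0.6374] side@z [ 0.594  -0.0574] top@z [ 0.5908 -0.0583]
barfar [0.5972 0.1588 0.1134] res [-0.0608  0.0163  0.0052 -0.0542] side@z [0.6016 0.1792] top@z [0.6002 0.1623]
barnear [0.5036 0.1641 0.1132] res [-0.5613  0.1357  0.0256 -0.4939] side@z [0.5075 0.1846] top@z [0.5045 0.1676]
point [0.5142 0.1236 0.0679] res [-0.1864  0.0453  0.0092 -0.1709] side@z [0.5162 0.1344] top@z [0.515  0.1253]
scope_end [0.5418 0.0043 0.0683] res [ 0.1416 -0.0356 -0.0097  0.1406] side@z [0.5455 0.0261] top@z [0.5455 0.0063]
hinge [0.5354 0.0976 0.1051] res [-0.3414  0.0856  0.0212 -0.3153] side@z [0.5419 0.1332] top@z [0.5392 0.1027]
levertip [0.5211 0.1458 0.1186] res [-0.4438  0.1096  0.024  -0.3951] side@z [0.5261 0.1742] top@z [0.5233 0.1505]
boxcorner [ 0.6062 -0.2652]
boxcorner2 [ 0.6011 -0.35  ]
tray [ 0.5242 -0.2882]
plateTL [0.6044 0.3201]
plateTR [0.5946 0.0725]
plateBL [0.5078 0.3231]
plateBR [0.4962 0.0757]
```

```bash
cat >> h.py <<'E'
def down(a):
    a=np.radians(a);x=np.array([np.cos(a),np.sin(a),0]);z=np.array([0,0,-1.]);return np.c_[x,np.cross(z,x),z]
E
python3 - <<'E'
from h import *
from rig import read_state
s=read_state()
for p in ([.5785,-.330,.13],[.5785,-.330,.022]): print(row(s,p,down(180)))
E
```

```text
[-2.1000e-02 -8.0000e-03 -4.4780e+00 -2.2024e+01 -2.3631e+01  3.0940e+00]
[-2.1000e-02 -8.0000e-03 -4.4780e+00 -2.2025e+01 -2.3624e+01  6.6940e+00]
```

Request:
send_rows(
  commands=[
    [0,0,-4.48,-22.02,-23.63,3.1,0.5],
    [0,0,-4.48,-22.02,-23.63,3.1,0.5],
    [0,0,-4.48,-22.02,-23.63,3.1,0.5],
    [0,0,-4.48,-22.02,-23.63,3.1,0.5],
    [0,0,-4.48,-22.02,-23.63,3.1,0.5],
    [0,0,-4.48,-22.02,-23.63,3.1,0.5],
    [0,0,-4.48,-22.02,-23.63,3.1,0.5],
    [0,0,-4.48,-22.02,-23.63,3.1,0.5],
    [0,0,-4.48,-22.02,-23.63,3.1,0.5],
    [0,0,-4.48,-22.02,-23.63,3.1,0.5],
    [0,0,-4.48,-22.02,-23.63,3.1,0.5],
    [0,0,-4.48,-22.02,-23.63,3.1,0.5],
    [0,0,-4.48,-22.02,-23.63,3.1,0.5],
    [0,0,-4.48,-22.02,-23.63,3.1,0.5],
    [0,0,-4.48,-22.02,-23.63,3.1,0.5],
    [0,0,-4.48,-22.02,-23.63,3.1,0.5],
    [0,0,-4.48,-22.02,-23.63,3.1,0.5],
    [0,0,-4.48,-22.02,-23.63,3.1,0.5],
    [0,0,-4.48,-22.02,-23.63,3.1,0.5],
    [0,0,-4.48,-22.02,-23.63,3.1,0.5],
  ],
)

```text
time_s: 1.77
position: [0.5288, -0.1981, 0.1426]
tcp_rot: [[-1.0, 0.001, -0.001], [0.001, 1.0, 0.001], [0.001, 0.001, -1.0]]
force: [-0.3, 0.9, 0.0]
opening: 0.504
grasp_force: 0.0
```

```bash
cat > g.py <<'E'
import sys
from h import *
from rig import read_state
np.set_printoptions(suppress=True)
# g.py ang x y z [x y z ...]
s=read_state();a=[float(v) for v in sys.argv[1:]]
print('t',s['time_s'],np.round(s['position'],4),'op',round(s['opening'],3),'gf',s['grasp_force'],'F',np.round(s['force'],1))
for i in range(1,len(a),3): print(row(s,a[i:i+3],down(a[0])))
E
python3 g.py 180 .5785 -.33 .13 .5785 -.33 .022
```

```text
t 1.7667 [ 0.5288 -0.1981  0.1426] op 0.504 gf 0.0 F [-0.3  0.9  0. ]
[ 0.007 -0.009 -0.006 -1.659 -4.395  0.416]
[ 0.007 -0.009 -0.006 -1.662 -4.397  4.016]
```

Request:
send_rows(
  commands=[
    [0,0,0,-1.66,-4.4,0.42,0.5],
    [0,0,0,-1.66,-4.4,0.42,0.5],
    [0,0,0,-1.66,-4.4,0.42,0.5],
    [0,0,0,-1.66,-4.4,0.42,0.5],
    [0,0,0,-1.66,-4.4,0.42,0.5],
    [0,0,0,-1.66,-4.4,0.42,0.5],
  ],
)

```text
time_s: 2.27
position: [0.578, -0.3285, 0.1295]
tcp_rot: [[-1.0, 0.002, -0.001], [0.002, 1.0, 0.002], [0.001, 0.002, -1.0]]
force: [-0.4, 0.4, -0.2]
opening: 0.501
grasp_force: 0.0
```

```bash
python3 g.py 180 .5785 -.33 .06 .5785 -.33 .022; python3 - <<'E'
from rig import optics
import cv2,numpy as np
a=optics.capture('side')['image'];b=optics.capture('top')['image']
f=lambda i,x,y,w,h,s:cv2.resize(i[y:y+h,x:x+w],None,fx=s,fy=s,interpolation=cv2.INTER_CUBIC)
C=np.hstack([f(a,255,235,80,100,5),f(b,310,160,80,100,5)]);cv2.imwrite('pics/w1.png',C)
E
```

```text
t 2.2667 [ 0.578  -0.3285  0.1295] op 0.501 gf 0.0 F [-0.4  0.4 -0.2]
[ 0.019 -0.017 -0.018 -0.021 -0.053  2.316]
[ 0.019 -0.017 -0.018 -0.023 -0.055  3.583]
```

View pics/w1.png

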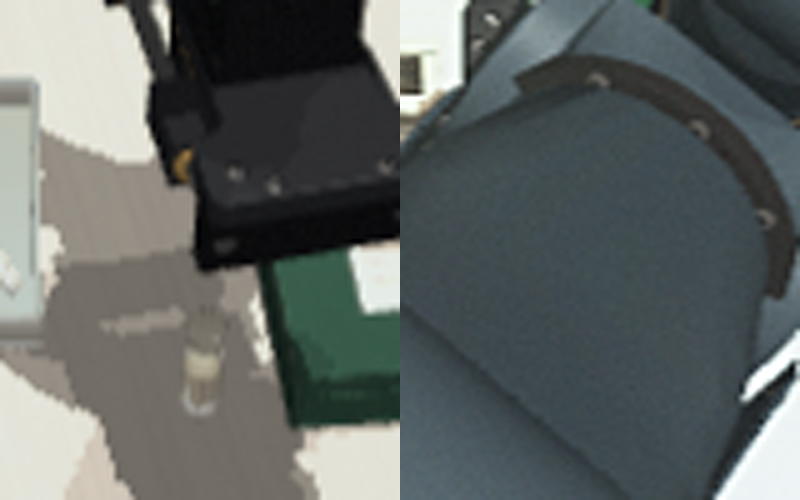

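Side view: the vial stands in the gripper's shadow, cap top at crop (207,320). The black gripper is above it. I'll check the finger geometry by projecting the TCP.

```bash
python3 - <<'E'
from h import *
from rig import read_state
s=read_state();p=np.array(s['position'])
for o in ([0,0,0],[0,.022,0],[0,-.022,0],[0,-.037,0],[0,.037,0],[0,-.037,.07],[-.037,-.095,.07],[.037,-.095,.07],[-.095,-.037,.07],[.095,-.037,.07]):
    print(o,np.round((proj('side',p+o)-[255,235])*5))
print('vial',(proj('side',[.5785,-.33,.051])-[255,235])*5)
E
```

```text
[0, 0, 0] [214. 185.]
[0, 0.022, 0] [197. 139.]
[0, -0.022, 0] [232. 233.]
[0, -0.037, 0] [245. 266.]
[0, 0.037, 0] [186. 109.]
[0, -0.037, 0.07] [260. 132.]
[-0.037, -0.095, 0.07] [201. 294.]
[0.037, -0.095, 0.07] [431. 252.]
[-0.095, -0.037, 0.07] [-25. 181.]
[0.095, -0.037, 0.07] [533.  86.]
vial [205.99210414 326.17829434]
```

Request:
send_rows(
  commands=[
    [0,0,0,-0.02,-0.05,1.2,0.5],
    [0,0,0,-0.02,-0.05,2.3,0.5],
    [0,0,0,-0.02,-0.05,3.1,0.5],
    [0,0,0,-0.02,-0.05,3.58,0.5],
    [0,0,0,-0.02,-0.05,3.58,0.5],
    [0,0,0,-0.02,-0.05,3.58,0],
    [0,0,0,-0.02,-0.05,3.58,0],
    [0,0,0,-0.02,-0.05,3.58,0],
    [0,0,0,-0.02,-0.05,3.58,0],
    [0,0,0,-0.02,-0.05,3.58,0],
    [0,0,0,-0.02,-0.05,3.58,0],
  ],
)

```text
time_s: 3.28
position: [0.5799, -0.3301, 0.0245]
tcp_rot: [[-1.0, 0.0, 0.002], [0.0, 1.0, -0.001], [-0.002, -0.001, -1.0]]
force: [0.3, -0.2, 3.3]
opening: 0.174
grasp_force: 30.0
```

```bash
python3 g.py 180 .5785 -.33 .11; python3 g.py 90 .505 -.0605 .09
```

```text
t 3.2833 [ 0.5799 -0.3301  0.0245] op 0.174 gf 29.99958851840347 F [ 0.3 -0.2  3.3]
[-0.015  0.02  -0.     0.04   0.001 -2.851]
t 3.2833 [ 0.5799 -0.3301  0.0245] op 0.174 gf 29.99958851840347 F [ 0.3 -0.2  3.3]
[ 0.004  0.027 18.     2.492  8.985 -2.2  ]
```

Request:
send_rows(
  commands=[
    [0,0,0,0,0,-1,0],
    [0,0,0,0,0,-2.2,0],
    [0,0,1.4,0.2,0.7,-2.2,0],
    [0,0,18,2.49,8.98,-2.2,0],
    [0,0,18,2.49,8.98,-2.2,0],
    [0,0,18,2.49,8.98,-2.2,0],
    [0,0,18,2.49,8.98,-2.2,0],
    [0,0,18,2.49,8.98,-2.2,0],
    [0,0,18,2.49,8.98,-2.2,0],
    [0,0,18,2.49,8.98,-2.2,0],
    [0,0,18,2.49,8.98,-2.2,0],
    [0,0,18,2.49,8.98,-2.2,0],
    [0,0,18,2.49,8.98,-2.2,0],
    [0,0,18,2.49,8.98,-2.2,0],
    [0,0,18,2.49,8.98,-2.2,0],
    [0,0,18,2.49,8.98,-2.2,0],
    [0,0,18,2.49,8.98,-2.2,0],
    [0,0,18,2.49,8.98,-2.2,0],
    [0,0,18,2.49,8.98,-2.2,0],
  ],
)

```text
time_s: 4.87
position: [0.5045, -0.0603, 0.0893]
tcp_rot: [[-0.001, 1.0, 0.0], [1.0, 0.001, -0.0], [-0.0, 0.0, -1.0]]
force: [0.1, 0.1, -1.2]
opening: 0.172
grasp_force: 30.0
```

```bash
python3 g.py 90 .505 -.0605 .06 .505 -.0605 .0325; python3 - <<'E'
from rig import optics
from h import *
s,t=optics.capture('side'),optics.capture('top')
a=s['image'];b=t['image']
print(np.abs(s['extrinsics']-C['side'][1]).max())
f=lambda i,x,y,w,h,s:cv2.resize(i[y:y+h,x:x+w],None,fx=s,fy=s,interpolation=cv2.INTER_CUBIC)
C2=np.hstack([f(a,205,155,80,100,5),f(b,200,170,80,100,5)]);cv2.imwrite('pics/w2.png',C2)
from rig import read_state
p=np.array(read_state()['position']);print((proj('side',p-[0,0,.0245])-[205,155])*5)
E
```

```text
t 4.8667 [ 0.5045 -0.0603  0.0893] op 0.172 gf 29.999356549233198 F [ 0.1  0.1 -1.2]
[ 0.001  0.     0.014 -0.007  0.016  0.976]
[ 0.001  0.     0.014 -0.007  0.016  1.893]
0.0
[138.37244227 263.84134832]
```

View pics/w2.png

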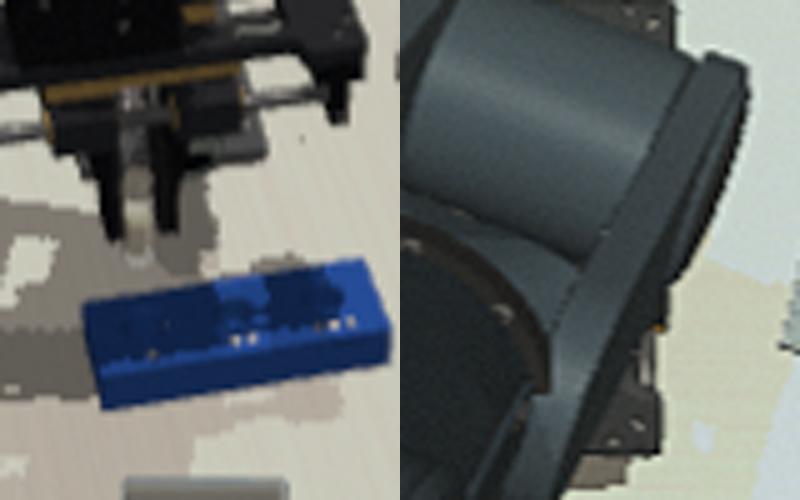

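Side view: the gripped vial's base is at crop (139,260), as the TCP predicts. It sits above and behind the one-dot pocket at about (143,326). I'll lower it gently.

Request:
send_rows(
  commands=[
    [0,0,0,-0.03,0.01,0.7,0],
    [0,0,0,-0.03,0.01,1.2,0],
    [0,0,0,-0.03,0.01,1.35,0],
    [0,0,0,-0.03,0.01,1.5,0],
    [0,0,0,-0.03,0.01,1.6,0],
    [0,0,0,-0.03,0.01,1.6,0],
  ],
)

```text
time_s: 5.47
position: [0.5048, -0.0612, 0.0411]
tcp_rot: [[-0.0, 1.0, -0.0], [1.0, 0.0, 0.0], [0.0, -0.0, -1.0]]
force: [0.1, -0.6, -0.6]
opening: 0.176
grasp_force: 30.0
```

Request:
send_rows(
  commands=[
    [0,0,0,0,0,0.15,0],
    [0,0,0,0,0,0.27,0],
    [0,0,0,0,0,0.27,0],
  ],
)

```text
time_s: 5.72
position: [0.5047, -0.0611, 0.0328]
tcp_rot: [[-0.0, 1.0, -0.0], [1.0, 0.0, 0.0], [0.0, -0.0, -1.0]]
force: [0.3, 0.2, -1.7]
opening: 0.17
grasp_force: 30.0
```

Request:
send_rows(
  commands=[
    [0,0,0,0,0,0,0.35],
    [0,0,0,0,0,0,0.35],
    [0,0,0,0,0,0,0.35],
    [0,0,0,0,0,-0.8,0.35],
    [0,0,0,0,0,-2,0.35],
    [0,0,0,-0.5,0,-2.25,0.5],
    [0,0,0,-9.35,-1.04,-2.25,0.5],
    [0,0,0,-9.35,-1.04,-2.25,0.5],
    [0,0,0,-9.35,-1.04,-2.25,0.5],
    [0,0,0,-9.35,-1.04,-2.25,0.5],
    [0,0,0,-9.35,-1.04,-2.25,0.5],
    [0,0,0,-9.35,-1.04,-2.25,0.5],
    [0,0,0,-9.35,-1.04,-2.25,0.5],
    [0,0,0,-9.35,-1.04,-2.25,0.5],
    [0,0,0,-9.35,-1.04,-2.25,0.5],
    [0,0,0,-9.35,-1.04,-2.25,0.5],
  ],
)

```text
time_s: 7.05
position: [0.4731, -0.3397, 0.1003]
tcp_rot: [[-0.001, 1.0, -0.001], [1.0, 0.001, 0.002], [0.002, -0.001, -1.0]]
force: [-0.5, 0.2, -1.3]
opening: 0.5
grasp_force: 0.0
```

```bash
python3 g.py 90 .4735 -.3415 .06 .4735 -.3415 .022; python3 - <<'E'
from rig import optics
from h import *
a=optics.capture('side')['image'];b=optics.capture('top')['image']
f=lambda i,x,y,w,h,s:cv2.resize(i[y:y+h,x:x+w],None,fx=s,fy=s,interpolation=cv2.INTER_CUBIC)
C2=np.hstack([np.vstack([f(a,210,190,80,55,5),f(a,210,275,80,55,5)]),np.vstack([f(b,220,170,80,70,5),f(b,320,200,80,40,5)])]);cv2.imwrite('pics/w3.png',C2)
E
```

```text
t 7.05 [ 0.4731 -0.3397  0.1003] op 0.5 gf 0.0 F [-0.5  0.2 -1.3]
[-0.017 -0.026  0.007 -0.064  0.016  1.343]
[-0.017 -0.026  0.007 -0.067  0.018  2.61 ]
```

View pics/w3.png

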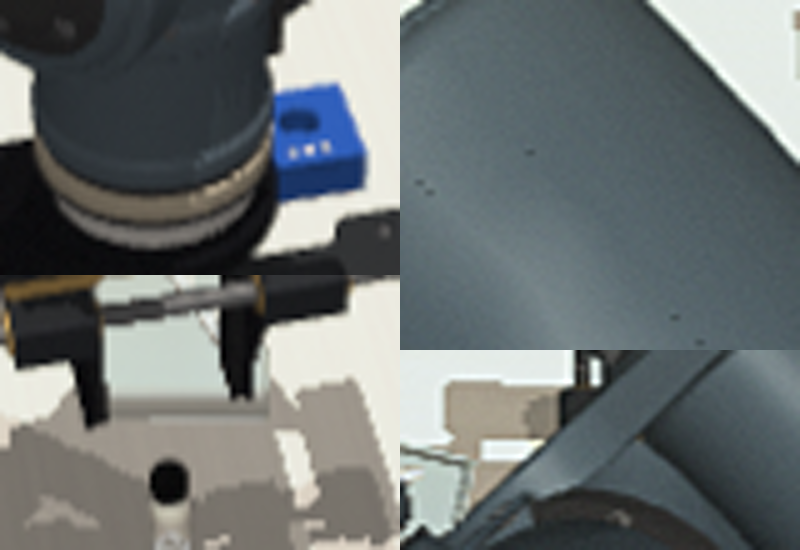

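Side view: the black cap, at crop (169,480), is centred between the open fingers. The arm still hides the white vial.

Request:
send_rows(
  commands=[
    [0,0,0,-0.05,0.01,0.9,0.5],
    [0,0,0,-0.05,0.01,1.8,0.5],
    [0,0,0,-0.05,0.01,2.4,0.5],
    [0,0,0,-0.05,0.01,2.6,0.5],
    [0,0,0,-0.05,0.01,2.6,0.5],
    [0,0,0,-0.05,0.01,2.6,0],
    [0,0,0,-0.05,0.01,2.6,0],
    [0,0,0,-0.05,0.01,2.6,0],
    [0,0,0,-0.05,0.01,2.6,0],
    [0,0,0,-0.05,0.01,2.6,0],
    [0,0,0,-0.05,0.01,2.6,0],
  ],
)

```text
time_s: 8.07
position: [0.4743, -0.3435, 0.0234]
tcp_rot: [[-0.0, 1.0, 0.001], [1.0, 0.0, -0.001], [-0.001, 0.001, -1.0]]
force: [-0.1, 0.1, 3.1]
opening: 0.171
grasp_force: 30.0
```

```bash
python3 g.py 90 .549 -.0595 .10 
```

```text
t 8.0667 [ 0.4743 -0.3435  0.0234] op 0.171 gf 29.986163657158613 F [-0.1  0.1  3.1]
[ 0.011  0.012  0.     9.465  2.494 -2.562]
```

Request:
send_rows(
  commands=[
    [0,0,0,0,0,-1,0],
    [0,0,0,0,0,-2.2,0],
    [0,0,0,0.3,0.1,-2.56,0],
    [0,0,0,9.43,2.48,-2.56,0],
    [0,0,0,9.43,2.48,-2.56,0],
    [0,0,0,9.43,2.48,-2.56,0],
    [0,0,0,9.43,2.48,-2.56,0],
    [0,0,0,9.43,2.48,-2.56,0],
    [0,0,0,9.43,2.48,-2.56,0],
    [0,0,0,9.43,2.48,-2.56,0],
    [0,0,0,9.43,2.48,-2.56,0],
    [0,0,0,9.43,2.48,-2.56,0],
    [0,0,0,9.43,2.48,-2.56,0],
  ],
)

```text
time_s: 9.15
position: [0.5482, -0.0603, 0.0994]
tcp_rot: [[-0.001, 1.0, 0.0], [1.0, 0.001, -0.0], [-0.0, 0.0, -1.0]]
force: [-0.3, -0.5, -0.4]
opening: 0.175
grasp_force: 30.0
```

```bash
python3 g.py 90 .5487 -.0606 .06 .5487 -.0606 .0315; python3 - <<'E'
from rig import optics
from h import *
a=optics.capture('side')['image']
f=lambda i,x,y,w,h,s:cv2.resize(i[y:y+h,x:x+w],None,fx=s,fy=s,interpolation=cv2.INTER_CUBIC)
cv2.imwrite('pics/w4.png',f(a,205,155,80,90,6))
E
```

```text
t 9.15 [ 0.5482 -0.0603  0.0994] op 0.175 gf 29.985421607270837 F [-0.3 -0.5 -0.4]
[ 0.     0.005  0.012 -0.009  0.015  1.313]
[ 0.     0.005  0.012 -0.008  0.015  2.263]
```

View pics/w4.png

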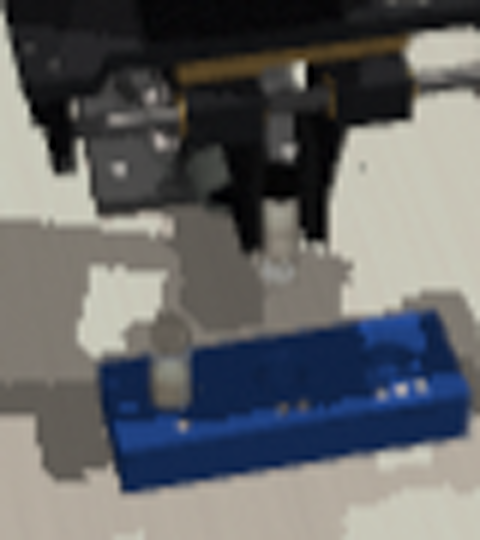

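The white vial stands upright in the one-dot pocket at crop (172,365). The black vial hangs above pocket two, with its base at (278,270). I'll lower it.

Request:
send_rows(
  commands=[
    [0,0,0,-0.01,0.015,0.9,0],
    [0,0,0,-0.01,0.015,1.5,0],
    [0,0,0,-0.01,0.015,1.7,0],
    [0,0,0,-0.01,0.015,1.85,0],
    [0,0,0,-0.01,0.015,1.95,0],
    [0,0,0,-0.01,0.015,1.95,0],
  ],
)

```text
time_s: 9.7
position: [0.5485, -0.0615, 0.0445]
tcp_rot: [[0.002, 1.0, 0.0], [1.0, -0.002, 0.0], [0.0, 0.0, -1.0]]
force: [-4.3, 2.8, 24.3]
opening: 0.173
grasp_force: 29.9
```

The vial met the rim with 24 N up and a sideways push of −X, +Y. I'll lift, shift that way and retry more gently.

Request:
send_rows(
  commands=[
    [0,0,0,0,0,-0.35,0],
    [0,0,0,0.04,-0.025,-0.35,0],
    [0,0,0,0.04,-0.025,-0.2,0],
    [0,0,0,0.04,-0.025,-0.1,0],
    [0,0,0,0.04,-0.025,-0.05,0],
  ],
)

```text
time_s: 10.12
position: [0.548, -0.0597, 0.0414]
tcp_rot: [[0.001, 1.0, -0.0], [1.0, -0.001, 0.0], [0.0, -0.0, -1.0]]
force: [0.0, 0.1, 0.6]
opening: 0.174
grasp_force: 29.8
```

Request:
send_rows(
  commands=[
    [0,0,0,0,0,0.12,0],
    [0,0,0,0,0,0.24,0],
    [0,0,0,0,0,0.28,0],
    [0,0,0,0,0,0.28,0],
  ],
)

```text
time_s: 10.45
position: [0.5479, -0.0593, 0.0332]
tcp_rot: [[-0.0, 1.0, -0.001], [1.0, 0.0, 0.0], [0.0, -0.001, -1.0]]
force: [1.5, -0.2, -1.4]
opening: 0.173
grasp_force: 29.8
```

Request:
send_rows(
  commands=[
    [0,0,0,0,0,0.03,0],
    [0,0,0,0,0,0.03,0.3],
    [0,0,0,0,0,0.03,0.3],
    [0,0,0,0,0,0.03,0.3],
    [0,0,0,0,0,-0.7,0.3],
    [0,0,0,0,0,-2,0.3],
    [0,0,0,0,0,-3.4,1],
    [0,0,0,0,0,-4.8,1],
    [0,0,0,0,0,-5.5,1],
    [0,0,0,0,0,-5.5,1],
  ],
)

```text
time_s: 11.28
position: [0.5513, -0.0602, 0.205]
tcp_rot: [[-0.0, 1.0, 0.011], [1.0, 0.0, -0.004], [-0.004, 0.011, -1.0]]
force: [0.4, -0.4, 1.2]
opening: 0.516
grasp_force: 0.0
```

```bash
cat >> h.py <<'E'
az=np.radians(2.8);c,s_=np.cos(np.radians(20)),np.sin(np.radians(20))
u=np.array([np.sin(az)*c,np.cos(az)*c,s_]);v=np.array([-np.cos(az),np.sin(az),0]);n=np.cross(u,v)
RC=np.c_[u,-v,-n]
bar=np.array([.5504,.1615,.1115])   # bar middle at start
sq=bar-.017*u
def ctcp(dx,up): return sq+dx*u+(up-.019)*n   # TCP with grasp point dx uphill, up above squeeze
E
python3 - <<'E'
from h import *
from rig import read_state,optics
np.set_printoptions(suppress=True)
s=read_state();print(s['time_s'],s['position'],n,sq)
for a in ((-.008,.07),(-.008,.004)): print(a,ctcp(*a),row(s,ctcp(*a),RC))
pt=np.array([.5145,.1245,.0655]);print('pt',proj('top',pt),proj('side',pt))
for dd in (0,.06,.07,.08,.09,.1): print(dd,proj('top',pt+dd*u),proj('side',pt+dd*u))
cv2.imwrite('pics/side5.png',optics.capture('side')['image']);cv2.imwrite('pics/top5.png',optics.capture('top')['image'])
E
```

```text
11.2833 [ 0.55134344 -0.06023142  0.20497197] [-0.01670761 -0.34161182  0.93969262] [0.54961964 0.1455443  0.10568566]
(-0.008, 0.07) [0.54840032 0.12061353 0.15087382] [ 0.032  4.038  0.582  6.035 -0.116  1.78 ]
(-0.008, 0.004) [0.54950302 0.14315991 0.08885411] [ 0.032  4.038  0.582  6.794 -0.103  3.845]
pt [158.82176607 216.26299932] [223.89769174 160.55750596]
0 [158.82176607 216.26299932] [223.89769174 160.55750596]
0.06 [132.46757704 212.8464191 ] [221.13877948 141.98415767]
0.07 [127.98574439 212.26539038] [220.69153568 138.97325548]
0.08 [123.47775272 211.68097038] [220.24777285 135.98578766]
0.09 [118.94337233 211.09312933] [219.80745051 133.02148168]
0.1 [114.38237083 210.50183708] [219.37052881 130.08006922]
```

Request:
send_rows(
  commands=[
    [0.03,4.04,0.58,6.03,-0.12,1.7,1],
    [0.03,4.04,0.58,6.03,-0.12,1.7,1],
    [0.03,4.04,0.58,6.03,-0.12,1.7,1],
    [0.03,4.04,0.58,6.03,-0.12,1.7,1],
    [0.03,4.04,0.58,6.03,-0.12,1.7,1],
    [0.03,4.04,0.58,6.03,-0.12,1.7,1],
    [0.03,4.04,0.58,6.03,-0.12,1.7,1],
  ],
)

```text
time_s: 11.97
position: [0.5422, 0.1227, 0.1458]
tcp_rot: [[0.049, 0.999, 0.0], [0.937, -0.047, 0.346], [0.345, -0.017, -0.938]]
force: [0.6, 0.5, -0.2]
opening: 0.99
grasp_force: 0.0
```

```bash
python3 - <<'E'
from h import *
from rig import read_state,optics
np.set_printoptions(suppress=True,precision=3)
s=read_state();print(s['time_s'],s['position'],s['opening'],s['force'])
for a in ((-.008,.03),(-.008,.004)): print(a,row(s,ctcp(*a),RC))
def seg(im,kind,x0,x1,y0,y1):
    h=cv2.cvtColor(cv2.resize(im,None,fx=4,fy=4,interpolation=cv2.INTER_CUBIC),cv2.COLOR_BGR2HSV)
    H,S,V=[h[4*y0:4*y1,4*x0:4*x1,i].astype(int) for i in range(3)]
    m={'red':((H<6)|(H>172))&(S>150)&(V>80),'blue':(H>105)&(H<130)&(S>120)&(V>60)}[kind]
    ys,xs=np.nonzero(m)
    if len(xs)<8: print(kind,'none',len(xs));return
    x=(xs+.5)/4+x0-.5+0;y=(ys+.5)/4+y0-.5
    print(kind,len(xs),'x',x.min(),x.max(),'y',y.min(),y.max(),'fit x=a*y+b',np.polyfit(y,x,1),'rows:',[(r,x[np.abs(y-r)<.6].mean().round(2)) for r in range(int(y.min())+1,int(y.max())+1) if (np.abs(y-r)<.6).any()])
t0=cv2.imread('pics/top0.png');seg(t0,'red',110,135,200,225);seg(t0,'blue',145,175,200,225)
s0=cv2.imread('pics/side0.png');seg(s0,'blue',215,235,150,170);seg(s0,'red',210,235,120,150)
pt=np.array([.5145,.1245,.0655]);
for w in (-.01,0,.011): print(w,proj('top',pt+.083*u+w*v),proj('top',pt+w*v),proj('side',pt+.083*u+w*v))
print(proj('side',[.548,-.0595,.059]))
a=optics.capture('side')['image']; cv2.imwrite('pics/side6.png',a)
x,y=np.round(proj('side',[.548,-.0595,.059])).astype(int);print(a[y-5:y+6,x-5:x+6].sum(2))
E
```

```text
11.9667 [0.542 0.123 0.146] 0.9904855249698442 [ 0.571  0.482 -0.168]
(-0.008, 0.03) [-0.188 -0.038 -0.041  0.     0.228  1.151]
(-0.008, 0.004) [-0.188 -0.038 -0.041 -0.003  0.242  2.017]
red 518 x 119.875 125.125 y 203.375 216.375 fit x=a*y+b [ -0.135 149.935] rows: [(204, np.float64(122.36)), (205, np.float64(122.36)), (206, np.float64(122.07)), (207, np.float64(121.94)), (208, np.float64(121.84)), (209, np.float64(121.6)), (210, np.float64(121.41)), (211, np.float64(121.25)), (212, np.float64(121.18)), (213, np.float64(121.1)), (214, np.float64(121.0)), (215, np.float64(120.84)), (216, np.float64(120.73))]
blue 181 x 157.375 159.875 y 209.125 216.375 fit x=a*y+b [ -0.176 196.286] rows: [(210, np.float64(159.54)), (211, np.float64(159.22)), (212, np.float64(158.91)), (213, np.float64(158.78)), (214, np.float64(158.58)), (215, np.float64(158.4)), (216, np.float64(158.43))]
blue 181 x 223.625 229.875 y 157.875 160.125 fit x=a*y+b [ -1.113 403.612] rows: [(158, np.float64(227.38)), (159, np.float64(226.61)), (160, np.float64(225.65))]
red none 0
-0.01 [122.751 207.182] [159.367 212.033] [223.814 134.763]
0 [122.12  211.505] [158.822 216.263] [220.115 135.094]
0.011 [121.424 216.28 ] [158.22  220.935] [216.037 135.459]
[251.129 206.719]
[[264 292 429 496 489 489 494 491 491 499 525]
 [265 287 404 497 486 426 447 492 488 492 495]
 [265 289 408 380 329 251 274 346 397 491 495]
 [264 295 402 162  33  36  40  81 253 491 494]
 [262 271 285  37  37  46  43  39 203 490 491]
 [262 262 233  24  33  49  43  33 203 488 491]
 [408 394 232  12  25  37  27  19 202 491 491]
 [486 474 369  74  21  26  18  35 197 435 441]
 [482 444 394 203  73  86 138 164 274 322 331]
 [371 324 296 336 341 355 358 336 324 259 254]
 [219 219 246 379 428 441 432 393 321 244 254]]
```

Code check: the black cap sits at side pixel (250,206), as expected for a seated vial. The pointer-to-mark distance comes out at about 83.7 mm along the rail. I'll settle the arm before descending.

Request:
send_rows(
  commands=[
    [0,0,0,0,0,0,1],
    [0,0,0,0,0,0,1],
    [0,0,0,0,0,0,1],
  ],
)

```text
time_s: 12.27
position: [0.5449, 0.1205, 0.1482]
tcp_rot: [[0.051, 0.999, 0.007], [0.937, -0.05, 0.345], [0.345, -0.011, -0.939]]
force: [0.2, 0.6, -0.4]
opening: 1.0
grasp_force: 0.0
```

```bash
cat > c.py <<'E'
import sys
from h import *
from rig import read_state
np.set_printoptions(suppress=True,precision=3)
s=read_state();a=[float(v) for v in sys.argv[1:]]
d=s['position']-ctcp(0,0)
print('t',s['time_s'],s['position'],'rel u,v,n mm',1e3*d@u,1e3*d@v,1e3*d@n,'op',s['opening'],'gf',s['grasp_force'],'F uvn',s['force']@u,s['force']@v,s['force']@n)
for i in range(0,len(a),2): print(a[i:i+2],row(s,ctcp(a[i],a[i+1]),RC))
E
python3 c.py -.008 .03 -.008 .004
```

```text
t 12.2667 [0.545 0.121 0.148] rel u,v,n mm -9.145129740018799 3.53765288079929 67.55633537630617 op 1.0001198197572276 gf 0.0 F uvn 0.48034058005717944 -0.13697279456667077 -0.5950261076309039
[-0.008, 0.03] [-0.109 -0.035 -0.058  0.035  0.13   1.251]
[-0.008, 0.004] [-0.109 -0.035 -0.058  0.032  0.138  2.117]
```

Request:
send_rows(
  commands=[
    [0,0,0,0.03,0.08,0.8,1],
    [0,0,0,0.03,0.08,1.4,1],
    [0,0,0,0.03,0.08,1.8,1],
    [0,0,0,0.03,0.08,2.1,1],
    [0,0,0,0.03,0.08,2.1,1],
    [0,0,0,0.03,0.08,2.1,1],
  ],
)

```text
time_s: 12.77
position: [0.5472, 0.1439, 0.089]
tcp_rot: [[0.05, 0.999, 0.006], [0.937, -0.049, 0.345], [0.345, -0.012, -0.938]]
force: [0.3, 0.6, 0.2]
opening: 0.995
grasp_force: 0.0
```

```bash
python3 c.py -.008 .004 0 .004
```

```text
t 12.7667 [0.547 0.144 0.089] rel u,v,n mm -7.330101635681642 2.318805884395316 3.9491669488684558 op 0.9951020829110024 gf 0.0 F uvn 0.6576763383440231 -0.26362538567516014 0.00169552250798366
[-0.008, 0.004] [-0.127 -0.038 -0.048 -0.022  0.077 -0.003]
[0.0, 0.004] [-0.127 -0.038 -0.048  0.245  0.076 -0.002]
```

Request:
send_rows(
  commands=[
    [0,0,0,0.1,0.05,0,1],
    [0,0,0,0.2,0.05,0,1],
    [0,0,0,0.3,0.05,0,1],
    [0,0,0,0.5,0.05,0,1],
    [0,0,0,0.7,0.05,0,1],
    [0,0,0,0.9,0.05,0,1],
    [0,0,0,1.1,0.05,0,1],
    [0,0,0,1.3,0.05,0,1],
    [0,0,0,1.5,0.05,0,1],
    [0,0,0,1.7,0.05,0,1],
    [0,0,0,1.9,0.05,0,1],
    [0,0,0,2.1,0.05,0,1],
    [0,0,0,2.25,0.05,0,1],
    [0,0,0,2.4,0.05,0,1],
    [0,0,0,2.5,0.05,0,1],
    [0,0,0,2.6,0.05,0,1],
    [0,0,0,2.6,0.05,0,1],
    [0,0,0,2.6,0.05,0,1],
  ],
)

```text
time_s: 14.27
position: [0.5524, 0.2173, 0.116]
tcp_rot: [[0.05, 0.999, 0.006], [0.937, -0.049, 0.345], [0.345, -0.012, -0.938]]
force: [0.1, -1.8, -0.6]
opening: 1.0
grasp_force: 0.8
```

```bash
python3 c.py .0837 .004; python3 - <<'E'
from rig import optics
import numpy as np,cv2
a=optics.capture('side')['image'];b=optics.capture('top')['image'];cv2.imwrite('pics/side7.png',a);cv2.imwrite('pics/top7.png',b)
f=lambda i,x,y,w,h,s:cv2.resize(i[y:y+h,x:x+w],None,fx=s,fy=s,interpolation=cv2.INTER_CUBIC)
cv2.imwrite('pics/c7.png',np.hstack([f(a,200,105,50,70,8),f(b,100,180,50,70,8)]))
E
```

```text
t 14.2667 [0.552 0.217 0.116] rel u,v,n mm 71.00222707489942 0.7736748667307669 4.1690138838676525 op 0.9999799213775393 gf 0.775107677327469 F uvn -1.8652715947890397 -0.16320834545444285 0.042129341806496856
[0.0837, 0.004] [-0.128 -0.04  -0.046  0.423  0.024  0.007]
```

View pics/c7.png

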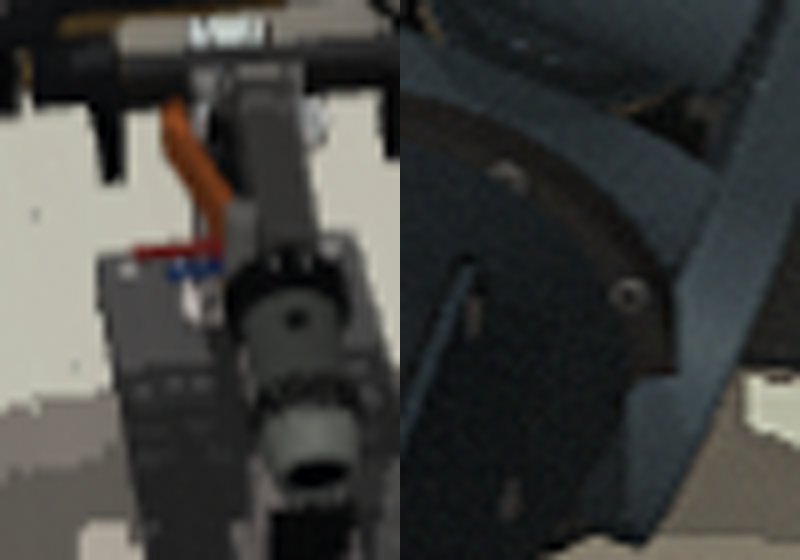

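Side crop: the blue pointer is at (170–222, 268) and the red mark just uphill at (135–225, 250), so there are a few millimetres left. The lever is still open. I'll measure it precisely.

```bash
cat > seg.py <<'E'
from h import *
def seg(f,kind,x0,x1,y0,y1,ax,sc=8):
    """sub-pixel line: colour-weighted centre per column (ax=1) or row (ax=0)"""
    im=cv2.imread(f).astype(float)[y0:y1,x0:x1]
    B,G,Rr=im[...,0],im[...,1],im[...,2]
    w=(Rr-np.maximum(B,G)) if kind=='red' else (B-np.maximum(G,Rr))
    w=np.clip(w-12,0,None)
    yy,xx=np.mgrid[y0:y1,x0:x1]
    return w,xx,yy
def line(f,kind,x0,x1,y0,y1,ax):
    w,xx,yy=seg(f,kind,x0,x1,y0,y1,ax)
    if ax==1: s=w.sum(0);k=s>.35*s.max();return dict(zip(xx[0][k].tolist(),((w*yy).sum(0)[k]/s[k]).round(2).tolist())),s.round().tolist()
    s=w.sum(1);k=s>.35*s.max();return dict(zip(yy[:,0][k].tolist(),((w*xx).sum(1)[k]/s[k]).round(2).tolist())),s.round().tolist()
E
python3 - <<'E'
from seg import *
for a in [('pics/side0.png','blue',215,235,150,168,1),('pics/side7.png','blue',215,232,133,143,1),('pics/side7.png','red',212,228,132,141,1),('pics/top0.png','red',114,130,202,220,0),('pics/top0.png','blue',152,166,206,220,0)]:
    print(a[:2],line(*a))
E
```

```text
('pics/side0.png', 'blue') ({224: 159.27, 225: 159.21, 226: 159.14, 227: 158.78, 228: 158.65, 229: 158.73, 230: 158.6}, [0.0, 0.0, 0.0, 0.0, 0.0, 0.0, 0.0, 0.0, 0.0, 71.0, 62.0, 57.0, 54.0, 48.0, 37.0, 25.0, 2.0, 0.0, 0.0, 0.0])
('pics/side7.png', 'blue') ({221: 138.6, 222: 138.56, 223: 138.33, 224: 138.41, 225: 138.33, 226: 138.05, 227: 138.0}, [0.0, 0.0, 0.0, 0.0, 0.0, 0.0, 30.0, 27.0, 21.0, 27.0, 21.0, 21.0, 14.0, 0.0, 0.0, 0.0, 0.0])
('pics/side7.png', 'red') ({217: 136.17, 218: 136.11, 219: 136.03, 220: 136.05, 221: 135.93, 222: 135.77, 223: 135.7, 224: 135.36, 225: 135.18, 226: 134.23, 227: 134.22}, [0.0, 0.0, 0.0, 0.0, 11.0, 75.0, 65.0, 70.0, 66.0, 76.0, 64.0, 69.0, 83.0, 91.0, 173.0, 152.0])
('pics/top0.png', 'red') ({204: 122.52, 205: 122.42, 206: 122.04, 207: 121.92, 208: 121.82, 212: 121.2, 213: 121.06, 214: 120.93, 215: 120.83}, [0.0, 19.0, 593.0, 337.0, 295.0, 243.0, 220.0, 197.0, 170.0, 202.0, 235.0, 271.0, 228.0, 218.0, 185.0, 1.0, 0.0, 0.0])
('pics/top0.png', 'blue') ({211: 159.24, 212: 158.71, 213: 158.7, 214: 158.57, 215: 158.51, 216: 158.51}, [0.0, 0.0, 0.0, 15.0, 21.0, 34.0, 78.0, 70.0, 89.0, 96.0, 75.0, 0.0, 0.0, 0.0])
```

```bash
python3 - <<'E'
from h import *
np.set_printoptions(suppress=True,precision=4)
def rel(p): d=p-sq; return 1e3*np.array([d@u,d@v,d@n])
m,f=tri((216.7,136.15),(120.75,216.2));print('mark',m,f,rel(m))
p,f=tri((223.7,159.3),(158.45,216.4));print('ptr0',p,f,rel(p))
# inner points: mark where it is above lateral of pointer
m2,f=tri((222,135.8),(121.7,209.5));print('mark mid',m2,f,rel(m2))
p2,f=tri((227,158.8),(158.75,213));print('ptr mid',p2,f,rel(p2))
# travel now from side blue, tip
for px,q in (((220.7,138.62),p),((223.7,138.4),p2)):
    r=least_squares(lambda d:proj('side',q+d[0]*u)-px-(proj('side',q)-np.array((223.7,159.3) if q is p else (227,158.8))),[.06]);print('travel',r.x,r.fun)
E
```

```text
mark [0.5086 0.2058 0.0895] [-0.2526  0.0611  0.0114 -0.2186] [ 49.1536  43.8919 -35.1096]
ptr0 [0.5138 0.1245 0.0696] [-0.1325  0.0322  0.0065 -0.1213] [-33.7963  34.7364 -26.1464]
mark mid [0.5237 0.2052 0.0891] [ 0.0028 -0.0007 -0.0001  0.0024] [ 49.1523  28.8368 -35.4895]
ptr mid [0.5221 0.1243 0.0699] [-0.286   0.0702  0.0151 -0.2621] [-33.4354  26.4726 -25.9542]
travel [0.0669] [-0.0665  0.0099]
travel [0.0662] [ 0.186  -0.0284]
```

Request:
send_rows(
  commands=[
    [0,0,0,0.15,0.02,0,1],
    [0,0,0,0.3,0.02,0,1],
    [0,0,0,0.42,0.02,0,1],
    [0,0,0,0.5,0.02,0,1],
    [0,0,0,0.54,0.02,0,1],
    [0,0,0,0.54,0.02,0,1],
    [0,0,0,0.54,0.02,0,1],
    [0,0,0,0.54,0.02,0,1],
  ],
)

```text
time_s: 15.03
position: [0.5535, 0.2324, 0.1215]
tcp_rot: [[0.05, 0.999, 0.005], [0.937, -0.049, 0.345], [0.345, -0.012, -0.938]]
force: [-3.2, -1.4, 1.2]
opening: 1.0
grasp_force: 1.4
```

```bash
cat > m.py <<'E'
import sys
from seg import *
from rig import optics
f=f'pics/{sys.argv[1]}.png'
cv2.imwrite(f,optics.capture('side')['image'])
b=line(f,'blue',210,232,124,145,1);r=line(f,'red',210,226,128,141,1)
print('blue',b);print('red',r)
E
python3 c.py; python3 m.py s8; python3 - <<'E'
from h import *
p2=np.array([.5221,.1243,.0699]);o=np.array((227,158.8))-proj('side',p2)
for d in (.078,.080,.082,.083,.084,.086): print(d,proj('side',p2+d*u)+o)
E
```

```text
t 15.0333 [0.553 0.232 0.122] rel u,v,n mm 87.07474314753834 0.40432679546527295 4.182245711871023 op 1.0000494800212505 gf 1.360703967511654 F uvn -1.0404682105826524 3.1702412508877584 1.6877944944866041
blue ({220: 134.0, 221: 134.0, 222: 134.0, 223: 134.0, 224: 133.4, 225: 133.26, 226: 133.0}, [0.0, 0.0, 0.0, 0.0, 0.0, 0.0, 0.0, 0.0, 0.0, 0.0, 26.0, 26.0, 20.0, 20.0, 25.0, 19.0, 11.0, 0.0, 0.0, 0.0, 0.0, 0.0])
red ({217: 136.17, 218: 136.11, 219: 135.99, 220: 135.96, 221: 135.97, 222: 135.61, 223: 135.65, 224: 135.54, 225: 134.56}, [0.0, 0.0, 0.0, 0.0, 0.0, 0.0, 11.0, 75.0, 65.0, 72.0, 70.0, 76.0, 79.0, 80.0, 79.0, 87.0])
0.078 [223.34724674 134.83952383]
0.08 [223.25650667 134.24430836]
0.082 [223.16590795 133.65002008]
0.083 [223.1206615  133.35322296]
0.084 [223.07545026 133.05665683]
0.086 [222.98513325 132.46421647]
```

```bash
python3 - <<'E'
from h import *
for f,x0,y0,y1 in (('side0',224,154,164),('side7',221,133,144),('s8',220,128,140)):
    im=cv2.imread(f'pics/{f}.png').astype(int)
    print(f)
    reg=im[y0:y1,x0:x0+6]
    w=(reg[...,0]-(reg[...,1]+reg[...,2])/2);print(np.round(w).astype(int))
    w=np.clip(w-np.median(w)-4,0,None);yy=np.arange(y0,y1)[:,None];print(((w*yy).sum(0)/w.sum(0)).round(2),(w*yy).sum()/w.sum())
E
```

```text
side0
[[  0  -2  -2   0  -2 -14]
 [  0  -1  -2   0   0  -4]
 [  0   0   0   0   0  -1]
 [  0  -2  -1   0   0   0]
 [ 24  26  26  38  40  30]
 [ 64  55  52  51  47  42]
 [ 47  42  38  23  18  18]
 [  3   5   4   3   2   0]
 [  0  -1   0   0   0  -2]
 [  0   0   0   0   0  -1]]
[159.19 159.17 159.12 158.86 158.77 158.84] 159.01138211382113
side7
[[-15 -15 -14  -4  -7 -36]
 [-13 -14 -17 -13 -14 -32]
 [-20 -20 -24 -28 -30 -32]
 [-36 -32 -32 -27 -25 -24]
 [ -6  10   6   6   6  11]
 [ 28  29  32  34  32  38]
 [ 38  34  22  28  22  14]
 [  9   7  -2   2   0  -2]
 [ -2  -4  -9  -6  -4  -4]
 [  0  -3  -8  -8  -4  -2]
 [  0  -3  -8  -6  -2  -4]]
[138.74 138.46 138.29 138.38 138.29 138.06] 138.3856783919598
s8
[[-14 -15 -14 -10  -6 -22]
 [-15 -14 -14 -11  -5 -10]
 [-14 -14 -14 -12  -5  -5]
 [-14 -14 -13 -14  -3  -4]
 [-14 -11 -10  -6   6   8]
 [  1   7  10  14  34  32]
 [ 48  48  38  34  24  22]
 [  1   0 -16 -14 -22 -22]
 [-34 -36 -32 -32 -26 -26]
 [-10 -10  -4  -8  -8 -10]
 [ -2  -3  -4  -7  -3  -5]
 [ -1  -3  -6  -9  -3  -5]]
[134.37 134.07 133.85 133.69 133.36 133.2 ] 133.73574494175352
```

Request:
send_rows(
  commands=[
    [0,0,0,0.01,0,0,1],
    [0,0,0,0.01,0,0,1],
    [0,0,0,0.01,0,0,0.9],
    [0,0,0,0.01,0,0,0.8],
    [0,0,0,0.01,0,0,0.7],
    [0,0,0,0.01,0,0,0.6],
    [0,0,0,0.01,0,0,0.5],
    [0,0,0,0.01,0,0,0.4],
    [0,0,0,0.01,0,0,0.3],
    [0,0,0,0.01,0,0,0],
    [0,0,0,0.01,0,0,0],
    [0,0,0,0.01,0,0,0],
    [0,0,0,0.01,0,0,0],
    [0,0,0,0.01,0,0,0],
    [0,0,0,0.01,0,0,0],
    [0,0,0,0.01,0,0,0],
  ],
)

```text
time_s: 16.42
position: [0.553, 0.2341, 0.1211]
tcp_rot: [[0.052, 0.999, 0.004], [0.936, -0.05, 0.348], [0.347, -0.014, -0.938]]
force: [-1.9, 4.2, -4.7]
opening: 0.302
grasp_force: 32.0
```

```bash
python3 c.py; python3 m.py s9; python3 - <<'E'
import cv2,numpy as np
from rig import optics
a=cv2.imread('pics/s9.png')
f=lambda i,x,y,w,h,s:cv2.resize(i[y:y+h,x:x+w],None,fx=s,fy=s,interpolation=cv2.INTER_CUBIC)
cv2.imwrite('pics/c9.png',np.hstack([f(a,200,100,50,70,8),f(a,205,155,80,112,5)]))
E
```

```text
t 16.4167 [0.553 0.234 0.121] rel u,v,n mm 88.57854313610486 0.9163224779012369 3.171631470571686 op 0.302322565519959 gf 32.0211361112888 F uvn 2.2255703644387665 2.108802463501061 -5.787772087497407
blue ({220: 133.0, 221: 133.0, 222: 133.0, 223: 133.0, 224: 132.71, 225: 132.64, 226: 132.56}, [0.0, 0.0, 0.0, 0.0, 0.0, 0.0, 0.0, 0.0, 0.0, 0.0, 17.0, 23.0, 23.0, 21.0, 34.0, 28.0, 25.0, 0.0, 0.0, 0.0, 0.0, 0.0])
red ({217: 136.15, 218: 136.09, 219: 136.0, 220: 136.0, 221: 135.87, 222: 135.77, 223: 135.67, 224: 135.55, 225: 135.44}, [0.0, 0.0, 0.0, 0.0, 0.0, 0.0, 10.0, 74.0, 64.0, 69.0, 70.0, 83.0, 64.0, 72.0, 78.0, 85.0])
```

View pics/c9.png

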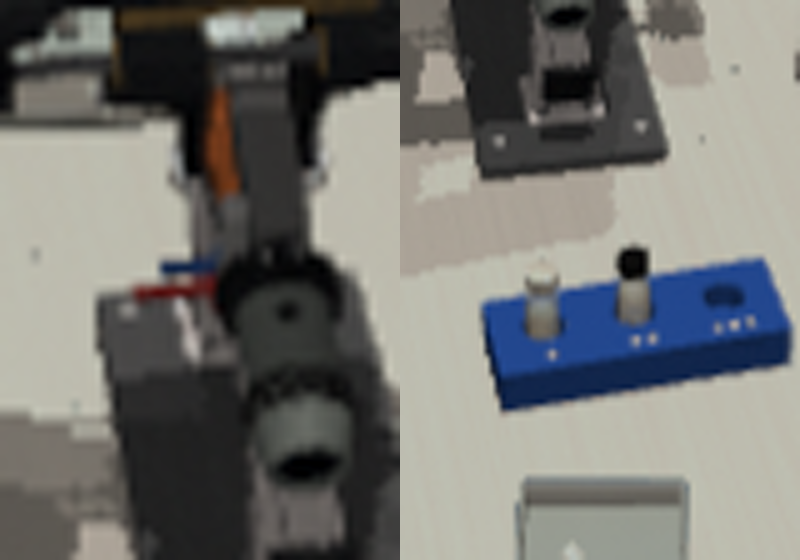

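The lever lies flat against the block, and both vials stand in their pockets with the three-dot pocket empty. The pointer, at crop (188,267), moved slightly uphill while closing. I'll measure by how much.

```bash
python3 - <<'E'
from h import *
I={k:cv2.cvtColor(cv2.imread(f'pics/{k}.png'),cv2.COLOR_BGR2GRAY).astype(np.float32) for k in('side0','side7','s8','s9')}
q=np.array([.5418,.0043,.0683])+.03*u   # on microscope
def ecc(a,b,x,y,w,h,guess):
    T=I[a][y:y+h,x:x+w];W=np.float32([[1,0,x+guess[0]],[0,1,y+guess[1]]])
    cc,W=cv2.findTransformECC(T,I[b],W,cv2.MOTION_TRANSLATION,(3,200,1e-5),None,1);return cc,W[0,2]-x,W[1,2]-y
def trav(d0,dx): 
    return proj('side',q+dx*u)-proj('side',q+d0*u)
print('model mm->px at .0666',trav(.0666,.0827),'1mm:',trav(.082,.083))
for box in ((231,142,16,22),(233,148,14,18)):
    print('7->8',ecc('side7','s8',*box,trav(.0666,.0827)))
    b8=(box[0],box[1]-5,box[2],box[3]); print('8->9',ecc('s8','s9',*b8,(0,-.5)))
    print('7->9',ecc('side7','s9',*box,trav(.0666,.0845)))
    b0=(box[0]+3,box[1]+21,box[2],box[3]); print('0->7',ecc('side0','side7',*b0,trav(0,.0666)),trav(0,.0666),trav(0,.07))
im=cv2.imread('pics/s9.png').astype(int)[127:139,220:227];print((im[...,0]-(im[...,1]+im[...,2])//2))
E
```

```text
model mm->px at .0666 [-0.87135675 -5.20825351] 1mm: [-0.05377037 -0.32139504]
7->8 (0.9460997286291781, np.float32(-1.0445251), np.float32(-5.2634735))
8->9 (0.9804454914362352, np.float32(-0.21902466), np.float32(-0.7371216))
7->9 (0.9517179914981524, np.float32(-1.215332), np.float32(-6.019638))
0->7 (0.6877195116858074, np.float32(-4.5849457), np.float32(-22.824326)) [ -3.73202668 -22.30698393] [ -3.91701066 -23.4126659 ]
7->8 (0.9692675208887452, np.float32(-0.9114075), np.float32(-5.348999))
8->9 (0.9745110587603472, np.float32(-0.22468567), np.float32(-0.77415466))
7->9 (0.968645330736845, np.float32(-1.0763702), np.float32(-6.1142426))
0->7 (0.7221537903419581, np.float32(-4.383087), np.float32(-22.977615)) [ -3.73202668 -22.30698393] [ -3.91701066 -23.4126659 ]
[[-14 -14 -14 -11  -5  -4  -2]
 [-15 -14 -14 -10  -4  -5  -3]
 [-14 -14 -13 -10  -4  -4  -4]
 [-15 -14 -13 -12  -4  -3   2]
 [-15 -14 -13 -13  -2   0  11]
 [  2   1   2   0  25  25  28]
 [ 37  45  45  42  46  37  30]
 [  6   0  -5  -9   0  -3  -8]
 [-11 -19 -21 -23 -27 -28 -28]
 [-35 -36 -31 -31 -26 -24 -23]
 [-10  -9  -4  -8  -7  -9 -12]
 [ -2  -2  -4  -7  -4  -5  -8]]
```

The carriage crept about 2 mm uphill during the squeeze. I'll ease it back against the brake while pinched, in small steps, watching the force.

Request:
send_rows(
  commands=[
    [0,0,0,-0.04,0,0,0],
    [0,0,0,-0.08,0,0,0],
    [0,0,0,-0.1,0,0,0],
    [0,0,0,-0.1,0,0,0],
  ],
)

```text
time_s: 16.8
position: [0.553, 0.234, 0.1211]
tcp_rot: [[0.053, 0.999, 0.004], [0.934, -0.051, 0.352], [0.352, -0.015, -0.936]]
force: [-0.8, 13.3, -4.1]
opening: 0.304
grasp_force: 31.8
```

```bash
cat > e.py <<'E'
import sys
from h import *
from rig import optics
cv2.imwrite(f'pics/{sys.argv[1]}.png',optics.capture('side')['image'])
I={k:cv2.cvtColor(cv2.imread(f'pics/{k}.png'),cv2.COLOR_BGR2GRAY).astype(np.float32) for k in('s9',sys.argv[1])}
for x,y,w,h in ((231,136,16,22),(233,142,14,18),(228,128,18,34)):
    W=np.float32([[1,0,x],[0,1,y]]);cc,W=cv2.findTransformECC(I['s9'][y:y+h,x:x+w],I[sys.argv[1]],W,0,(3,200,1e-6),None,1)
    print('shift since s9',round(cc,4),W[0,2]-x,W[1,2]-y,'-> mm uphill',-(W[1,2]-y)/.321)
im=cv2.imread(f'pics/{sys.argv[1]}.png').astype(int)[129:138,220:227];print((im[...,0]-(im[...,1]+im[...,2])//2))
E
python3 c.py; python3 e.py s10
```

```text
t 16.8 [0.553 0.234 0.121] rel u,v,n mm 88.44097379162785 0.9024282416856346 3.2037039093649753 op 0.3041888029646742 gf 31.808524831358227 F uvn 11.033198590280156 1.4387466233828685 -8.3948351502077
shift since s9 0.9927 -0.022277832 0.1585083 -> mm uphill -0.4937953
shift since s9 0.9885 -0.02619934 0.15786743 -> mm uphill -0.49179885
shift since s9 0.9968 0.026977539 0.1043396 -> mm uphill -0.32504547
[[-14 -14 -13 -11  -5  -4  -3]
 [-14 -14 -13 -11  -4  -3   1]
 [-14 -15 -14 -12  -3   0  11]
 [  2   0   1   0  19  25  30]
 [ 38  35  44  43  46  38  33]
 [  7   1  -5 -10   1  -3  -6]
 [-12 -20 -21 -24 -27 -29 -30]
 [-34 -36 -31 -31 -25 -24 -22]
 [-10  -9  -3  -8  -8  -9 -13]]
```

Request:
send_rows(
  commands=[
    [0,0,0,-0.08,0,0,0],
    [0,0,0,-0.16,0,0,0],
    [0,0,0,-0.2,0,0,0],
    [0,0,0,-0.2,0,0,0],
  ],
)

```text
time_s: 17.18
position: [0.553, 0.2332, 0.1211]
tcp_rot: [[0.055, 0.998, 0.005], [0.931, -0.053, 0.361], [0.361, -0.015, -0.932]]
force: [-1.4, 27.3, 0.5]
opening: 0.307
grasp_force: 30.0
```

```bash
python3 c.py; python3 e.py s11
```

```text
t 17.1833 [0.553 0.233 0.121] rel u,v,n mm 87.68185925515175 0.8750175783520726 3.4824127031303327 op 0.30704160745285247 gf 30.009173411526717 F uvn 25.76139718696411 2.7074771125842063 -8.810370738191667
shift since s9 0.9667 -0.0665741 0.4812622 -> mm uphill -1.4992591
shift since s9 0.9494 -0.047042847 0.46794128 -> mm uphill -1.4577609
shift since s9 0.987 0.03414917 0.2624817 -> mm uphill -0.81769997
[[-14 -14 -14 -10  -4  -4  -4]
 [-14 -14 -14 -12  -4  -3   2]
 [-14 -15 -14 -13  -4  -3   8]
 [ -1   1   1   2  18  17  29]
 [ 26  35  35  45  42  47  32]
 [  8   9   1 -10  -2   2  -9]
 [-11 -14 -22 -23 -27 -28 -28]
 [-34 -36 -32 -31 -27 -25 -23]
 [-10  -9  -4  -8  -8  -9 -12]]
```

Request:
send_rows(
  commands=[
    [0,0,0,-0.05,0,0,0],
    [0,0,0,-0.1,0,0,0],
    [0,0,0,-0.1,0,0,0],
    [0,0,0,-0.1,0,0,0],
  ],
)

```text
time_s: 17.57
position: [0.553, 0.2326, 0.121]
tcp_rot: [[0.055, 0.998, 0.005], [0.93, -0.053, 0.365], [0.364, -0.015, -0.931]]
force: [0.7, 35.3, 2.5]
opening: 0.303
grasp_force: 30.0
```

```bash
python3 c.py; python3 e.py s12
```

```text
t 17.5667 [0.553 0.233 0.121] rel u,v,n mm 87.09603870113067 0.8568195698427643 3.632770869916218 op 0.3025291485138175 gf 30.031097739120014 F uvn 34.01934301934793 1.0201188369348708 -9.705581671127506
shift since s9 0.9532 -0.080825806 0.54208374 -> mm uphill -1.6887343
shift since s9 0.9291 -0.054031372 0.5244446 -> mm uphill -1.6337837
shift since s9 0.982 0.035873413 0.323349 -> mm uphill -1.0073178
[[-14 -14 -13 -11  -4  -5  -3]
 [-14 -14 -14 -11  -4  -4   1]
 [-15 -14 -14 -12  -4  -4   6]
 [ -1   1   2   2  22  17  26]
 [ 27  35  36  46  46  43  40]
 [  8   9   7  -2  -3  -2   2]
 [-11 -13 -17 -24 -27 -28 -29]
 [-34 -38 -32 -31 -27 -25 -22]
 [-10 -10  -3  -8  -8  -9 -12]]
```

Request:
send_rows(
  commands=[
    [0,0,0,-0.06,0,0,0],
    [0,0,0,-0.12,0,0,0],
    [0,0,0,-0.12,0,0,0],
    [0,0,0,-0.12,0,0,0],
  ],
)

```text
time_s: 17.95
position: [0.5528, 0.2279, 0.1194]
tcp_rot: [[0.054, 0.999, 0.005], [0.931, -0.052, 0.362], [0.361, -0.015, -0.932]]
force: [-1.4, 28.5, 2.2]
opening: 0.308
grasp_force: 30.0
```

```bash
python3 c.py; python3 e.py s13
```

```text
t 17.95 [0.553 0.228 0.119] rel u,v,n mm 82.08679725106124 0.8603295774831858 3.6702368526004783 op 0.3078015214344388 gf 30.040197497291956 F uvn 27.468302473062895 2.819341272705711 -7.648522607949744
shift since s9 0.9525 0.34155273 2.0101776 -> mm uphill -6.262235
shift since s9 0.9328 0.354599 2.0192413 -> mm uphill -6.290471
shift since s9 0.9686 0.41903687 1.6723785 -> mm uphill -5.209902
[[-14 -14 -14 -11  -4  -4  -3]
 [-14 -14 -13 -12  -4  -4  -3]
 [-14 -14 -13 -13  -3  -4  -3]
 [-15 -14 -13 -12  -3  -4  -2]
 [-11  -6  -4  -2   8   7   8]
 [ 11  14  23  24  34  31  32]
 [ 21  32  22  21  21  17   8]
 [-16 -11 -14 -12 -11 -14 -17]
 [ -9  -9  -4  -8  -8  -9 -13]]
```

The carriage broke away and slid about 4.6 mm, ending some 3 mm short of the mark. The brake holds to about 35 N and the pads don't slip. I'll unload and re-measure.

Request:
send_rows(
  commands=[
    [0,0,0,0.15,0,0,0],
    [0,0,0,0.34,0,0,0],
    [0,0,0,0.34,0,0,0],
    [0,0,0,0.34,0,0,0],
  ],
)

```text
time_s: 18.33
position: [0.5528, 0.2283, 0.1193]
tcp_rot: [[0.05, 0.999, 0.004], [0.937, -0.049, 0.346], [0.346, -0.013, -0.938]]
force: [-3.1, 3.4, -6.2]
opening: 0.307
grasp_force: 30.0
```

```bash
python3 c.py; python3 e.py s14; python3 - <<'E'
from h import *
I={k:cv2.cvtColor(cv2.imread(f'pics/{k}.png'),cv2.COLOR_BGR2GRAY).astype(np.float32) for k in('s8','s14','side7')}
for r,off in (('s8',-5),('side7',0)):
  for x,y,w,h in ((231,142+off,16,22),(233,148+off,14,18)):
    W=np.float32([[1,0,x],[0,1,y+(0 if off else -4)]]);cc,W=cv2.findTransformECC(I[r][y:y+h,x:x+w],I['s14'],W,0,(3,200,1e-6),None,1);print(r,round(cc,3),W[1,2]-y,'mm',-(W[1,2]-y)/.322)
E
```

```text
t 18.3333 [0.553 0.228 0.119] rel u,v,n mm 82.43450008017973 0.8366824819625429 3.474798127247002 op 0.30671037834121107 gf 30.02241362375571 F uvn 0.8818411987334249 3.3025276418639 -6.965271610755461
shift since s9 0.9874 0.3631897 1.6657104 -> mm uphill -5.189129
shift since s9 0.9858 0.37620544 1.6350098 -> mm uphill -5.093488
shift since s9 0.9824 0.39027405 1.5565491 -> mm uphill -4.8490624
[[-14 -14 -14 -11  -4  -5  -4]
 [-15 -14 -13 -12  -4  -5  -3]
 [-14 -14 -14 -13  -4  -4  -3]
 [-15 -14 -14 -12  -3  -5  -3]
 [-10  -7  -4  -2  10  12   8]
 [ 11  14  24  23  35  38  31]
 [ 23  32  22  20  22  17   8]
 [-15 -12 -14 -12 -11 -14 -17]
 [-10  -9  -3  -8  -8  -9 -14]]
s8 0.984 0.86772156 mm -2.6947875
s8 0.979 0.84916687 mm -2.637164
side7 0.946 -4.36322 mm 13.550373
side7 0.967 -4.4255524 mm 13.743952
```

Request:
send_rows(
  commands=[
    [0,0,0,0.1,0,0,0],
    [0,0,0,0.2,0,0,0],
    [0,0,0,0.3,0,0,0],
    [0,0,0,0.3,0,0,0],
  ],
)

```text
time_s: 18.72
position: [0.5529, 0.2292, 0.1194]
tcp_rot: [[0.047, 0.999, 0.003], [0.942, -0.045, 0.333], [0.332, -0.013, -0.943]]
force: [-5.1, -17.9, -12.6]
opening: 0.307
grasp_force: 30.0
```

```bash
python3 c.py; python3 e.py s15 | head -2
```

```text
t 18.7167 [0.553 0.229 0.119] rel u,v,n mm 83.32951399146185 0.8555507595695739 3.274110789654081 op 0.3069851191361658 gf 29.995202952995896 F uvn -21.310277555853357 4.2659308908805595 -5.662672824911111
shift since s9 0.9806 0.31585693 1.4466858 -> mm uphill -4.506809
shift since s9 0.9752 0.37117004 1.4172821 -> mm uphill -4.415209
```

Request:
send_rows(
  commands=[
    [0,0,0,0.06,0,0,0],
    [0,0,0,0.1,0,0,0],
    [0,0,0,0.1,0,0,0],
  ],
)

```text
time_s: 19.02
position: [0.5529, 0.2295, 0.1195]
tcp_rot: [[0.047, 0.999, 0.002], [0.943, -0.045, 0.329], [0.329, -0.013, -0.944]]
force: [-4.5, -26.2, -13.6]
opening: 0.306
grasp_force: 30.1
```

```bash
python3 c.py; python3 e.py s16 | head -2
```

```text
t 19.0167 [0.553 0.229 0.119] rel u,v,n mm 83.63578964869119 0.8601467613603955 3.2486809110978037 op 0.3061026934311284 gf 30.139610348269343 F uvn -29.500000190483348 3.183153582609816 -3.766005388794868
shift since s9 0.9778 0.29315186 1.4006195 -> mm uphill -4.3633003
shift since s9 0.9718 0.33514404 1.37146 -> mm uphill -4.272461
```

Now short pulses beyond the holding force.

Request:
send_rows(
  commands=[
    [0,0,0,0.06,0,0,0],
    [0,0,0,0.1,0,0,0],
  ],
)

```text
time_s: 19.23
position: [0.553, 0.2318, 0.1203]
tcp_rot: [[0.048, 0.999, 0.002], [0.943, -0.046, 0.329], [0.328, -0.014, -0.944]]
force: [-5.2, -28.2, -14.1]
opening: 0.305
grasp_force: 30.5
```

Request:
send_rows(
  commands=[
    [0,0,0,-0.3,0,0,0],
    [0,0,0,-0.36,0,0,0],
    [0,0,0,-0.36,0,0,0],
    [0,0,0,-0.36,0,0,0],
  ],
)

```text
time_s: 19.57
position: [0.553, 0.2317, 0.1205]
tcp_rot: [[0.052, 0.999, 0.004], [0.937, -0.05, 0.346], [0.346, -0.015, -0.938]]
force: [-1.9, 3.3, -6.9]
opening: 0.306
grasp_force: 29.9
```

```bash
python3 c.py; python3 e.py s17;  python3 - <<'E'
from h import *
I={k:cv2.cvtColor(cv2.imread(f'pics/{k}.png'),cv2.COLOR_BGR2GRAY).astype(np.float32) for k in('s8','s17','s14','side7')}
for r,off in (('s8',-5),('s14',-5),('side7',0)):
  for x,y,w,h in ((231,142+off,16,22),(233,148+off,14,18)):
    W=np.float32([[1,0,x],[0,1,y+(0 if off else -4)]]);cc,W=cv2.findTransformECC(I[r][y:y+h,x:x+w],I['s17'],W,0,(3,200,1e-6),None,1);print(r,round(cc,3),W[1,2]-y,'mm',-(W[1,2]-y)/.322)
E
```

```text
t 19.5667 [0.553 0.232 0.121] rel u,v,n mm 86.06204886660942 0.8540382366690897 3.4923810444660752 op 0.3064198223597419 gf 29.9445834434664 F uvn 0.6999865017959523 2.0503899562889254 -7.576739246746078
shift since s9 0.9885 0.11268616 0.6639099 -> mm uphill -2.0682552
shift since s9 0.985 0.09472656 0.66342163 -> mm uphill -2.066734
shift since s9 0.9914 0.18511963 0.6094208 -> mm uphill -1.898507
[[-15 -14 -13 -10  -4  -4  -2]
 [-14 -14 -13 -12  -4  -4  -4]
 [-15 -14 -14 -12  -4  -4  -3]
 [-11 -10  -6  -2   9   9  12]
 [ 10   9  13  23  34  32  35]
 [ 36  40  34  20  24  19  10]
 [ -2 -13 -13 -15 -22 -22 -21]
 [-35 -37 -32 -31 -26 -24 -23]
 [ -9  -9  -3  -8  -8  -9 -12]]
s8 0.984 -0.10118103 mm 0.3142268
s8 0.974 -0.11251831 mm 0.34943575
s14 0.988 -0.9327545 mm 2.896753
s14 0.986 -0.967453 mm 3.0045125
side7 0.943 -5.320938 mm 16.524652
side7 0.962 -5.4634857 mm 16.967346
```

```bash
python3 - <<'E'
from seg import *
for f in('side7','s17'): print(line(f'pics/{f}.png','red',210,222,128,141,1)[0])
from rig import bot
print(bot.hand_in())
E
```

```text
{217: 136.17, 218: 136.11, 219: 136.03, 220: 136.05, 221: 135.93}
{217: 136.16, 218: 136.12, 219: 136.0, 220: 136.01, 221: 135.79}
the job is handed in; nothing more can be done
None
```

I handed the job in at about 19.6 s: both vials stand in their pockets, and the carriage is locked within about 1 mm of the red mark (camera estimate), still pinched. On first closing it crept about 2 mm uphill, so I pulled it back onto the mark with the lever shut, dragging it against the brake at up to about 37 N; the red mark did not move.

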